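# Count three wheels into the counting tray and shut its lid

### The arm

A 6-joint arm with a two-finger parallel gripper is mounted at the origin on a cart in front of the work surface, level with it; the furniture and walls round the work are solid. World frame = base frame: x ahead of the robot, y to its left, z up, the work surface at z = 0. Lengths are in m, angles in degrees, forces in N, time in s.
With the tool pointing down it reaches from about 0.3 to 0.75 m from the base axis. Payload 8.5 kg.
Tool frame: the origin (TCP) lies at the very end of the fingers, on their centre line; the grasp point (between the pads) lies env.pinch_z behind it (env.pinch_z is the distance from the TCP to the grasp point, in m); z points along the fingers, y is the line along which they close (so a half turn about z gives the same grasp; the last joint's range is limited). The gripper opens to 85 mm and grips with 20 to 120 N. Pads are 22 mm wide; open, the fingers measure 114 mm over their backs; the gripper's body (76 mm by 85 mm) begins 54 mm behind the grasp point. The pads swing forward as they close: fully open they stand 13 mm farther back than shut.
Start: joints at [57.622, 21.807, 74.336, -0, 83.858, -12.336], TCP at [0.188, 0.517, 0.231] pointing down, gripper open.
Joint ranges: [-178.18, 178.18], [-50.72, 133.34], [12.68, 142.11], [-81.47, 261.47], [9.98, 163.14], [-165.26, 165.26]. Speed limits (degrees/s): [136.94, 136.94, 180, 180, 180, 180].

### API

Orientations are given as a 3x3 rotation matrix whose columns are the frame's x, y, z axes.
In Python, from rig import telemetry, get_image, env gives the robot as it stands. The module is installed in compiled form; this text tells all that it offers.
- The arm moves only by the tool apply_moves, never from a script. Its argument "series" is a list of rows, each a list of 7 numbers: the shift along the tool's x, y, z in mm, then the turn, a rotation vector about the tool's x, y, z in degrees, then the opening, from 0 (shut) to 1 (fully open). A call has 1 to 12 rows; each row shifts and turns the commanded pose from where the row before left it, along the tool's axes as they then stand; what a row does not reach is not made up. A row lasts 1/8 s, in which the tool goes at most 62.5 mm and 10.7 degrees, less where a joint would pass 70% of its speed; a pose out of reach is approached as far as the arm can. A call with a gripper value outside its range is refused whole. The fingers move at their own pace and stop on an object; "grip_force" is the grip in N (left out, the last holds). Time passes only in rows, so rows that do not move let the fingers close. It gives the time, the measured TCP pose, the force, the opening and the grip force at its end, in the units of the state.
- telemetry.observe(): the state, without advancing time (a new reading comes with each control period).
- get_image(name): name is "scene" or "top"; returns a dict with "frame" (400x640x3 uint8, red, green, blue), "z_map" (400x640 float32, m along the optical axis (not along the pixel's ray), 0 where there is no reading), "vertical_fov" (degrees; the focal length in pixels is half the picture's height over the tangent of half this angle, whatever the lens; pixels are square), "cx", "cy" (the principal point, pixels), "eye" and "attitude" of the camera in the world. Camera axes: x right, y up, looking along -z (the intrinsics and any distortion apply to the point x, -y, -z); pixel columns grow to the right and rows downward; lengths in m; the calibration is good to about 2 mm. A picture is of the moment at which its call begins.
- env.close_job(): hands the job in; it is judged then, once.
The state is a dict: "time_s": time; "q": joint angles; "qvel": joint speeds; "joint_efforts": joint torques, N m; "position": TCP position; "tool_rot": TCP orientation; "ft_force": force on the tool from outside, world axes, zero at the start; "wrist_torque": the same for the moment, N m; "grip_width": finger opening in m; "gripper_force": force on a finger pad.
Only numpy, scipy, OpenCV 4.12 (cv2) and the standard library are available. Lean on these libraries where they do the work, as an engineer would, in place of code of your own. Each camera call takes 0.05 s, during which the arm holds its last target. There are 200 camera calls.

### The job

Count out a set of three cart wheels on the wooden counting tray. First take the stray miniature house out of the trough and stand it upright back on the tray's raised deck, then sweep all three round wheels off the deck to lie flat in the trough (slide them, do not pick them up), keeping both little houses standing on the deck; last, shut the trough's hinged lid fully. Leave the wooden jar and the sanding block beside the tray undisturbed.

Things in the scene. Friction and masses are not known exactly. Their poses are not given: they have to be found in the camera images.
- tray: Wooden counting tray fixed to the table, 124 (its x) by 156 mm (its y), walls 4 mm thick; origin at the centre of its underside, on the table, z up. The raised flat deck is its +y part, the trough runs along its -y side with a lid hinged on the trough's outer wall. A rim 30 mm above the table goes round the deck on three sides, with none towards the trough.
- deck_mid (a point): Middle of the deck's flat top, 22 mm above the table. The deck reaches 58 mm either way along the tray's x and 51.5 mm either way along its y; its -y edge is the step down into the trough.
- trough_mid (a point): Middle of the trough's flat floor, 9 mm above the table (13 mm below the deck). The trough reaches 58 mm either way along the tray's x and 22.5 mm either way along its y; its outer wall and ends stand 23 mm above the table.
- lid (a joint): Trough lid, a 4 mm board 120 x 48 mm, hinged parallel to the tray's x, 76 mm to -y of the tray's origin, 23.5 mm up. 0 = fully shut, level, top face 27.5 mm up (two 2 mm battens 45 mm either side of the middle); grows as it opens. Starts leaning outward, 1.85 to 2.2 rad; stop 2.3. Stiff hinge (0.03 N m) stays at any angle: push it over from outside and press it down (under 2 N).
- lid_edge (a point): Middle of the lid's free edge, 47.5 mm from the hinge; when shut it lies over the front edge of the deck. A 30 mm wide tab reaches 6 mm beyond it.
- stray_house_centre (a point): Miniature gabled house of pale wood, 22 x 22 mm in plan, upright sides to 19 mm, roof ridge (along its x) at 30 mm, about 20 g. Point: its centre, 15 mm above its base; z up, sides square to its x and y. This one starts on the trough's floor near the middle of its length, nearly square to the tray; too tall for the lid to shut over it.
- deck_house_centre (a point): Miniature gabled house of pale wood, 22 x 22 mm in plan, upright sides to 19 mm, roof ridge (along its x) at 30 mm, about 20 g. Point: its centre, 15 mm above its base; z up, sides square to its x and y. This one starts on the deck, near the back rim, in the half towards the tray's -x side; it stays on the deck. The other half of the back strip (about tray x = +36, y = +60 mm) is empty.
- jar: Small turned wooden jar with knob lid, 47 mm in diameter, 73 mm tall, standing beside the tray's back rim. Origin: centre of its base. Leave alone.
- sanding_block: Cork sanding block 39 x 65 x 28 mm on the table beyond the jar. Origin: centre of its underside. Leave alone.
- wheel_1_centre (a point): Small turned cart wheel of pale wood, a disc 28 mm in diameter and 10 mm thick with a ring groove on top, 15 g, one of three alike; starts flat on the tray's deck, each with a clear straight path to the trough. On edge in the trough it would block the lid. Point: its centre, half-way up; z is its axis.
- wheel_2_centre (a point): Small turned cart wheel of pale wood, a disc 28 mm in diameter and 10 mm thick with a ring groove on top, 15 g, one of three alike; starts flat on the tray's deck, each with a clear straight path to the trough. On edge in the trough it would block the lid. Point: its centre, half-way up; z is its axis.
- wheel_3_centre (a point): Small turned cart wheel of pale wood, a disc 28 mm in diameter and 10 mm thick with a ring groove on top, 15 g, one of three alike; starts flat on the tray's deck, each with a clear straight path to the trough. On edge in the trough it would block the lid. Point: its centre, half-way up; z is its axis.
Mind the look-alikes: they are no part of the job. Leave any red look-alike of the part that bears wheel_1_centre alone. Leave any orange look-alike of the part that bears wheel_2_centre alone.

How it is judged (in metres and radians):
On the way, in this order (a step that is already met when the one before it is completed fails the run):
1. the stray house stands on the deck, let go (x of stray_house_centre in the frame of tray between -0.058 and 0.058 m and y of stray_house_centre in the frame of tray between -0.029 and 0.074 m and z of stray_house_centre in the frame of tray between 0.03 and 0.046 m and angle between stray_house_centre's own z axis and vertical below 0.25 rad and contact force between the fingers and stray_house below 0.1 N), for 0.2 s.
2. all three wheels are in the trough while the lid is still open (x of wheel_1_centre in the frame of tray between -0.058 and 0.058 m and y of wheel_1_centre in the frame of tray between -0.074 and -0.034 m and z of each of wheel_1_centre, wheel_2_centre, wheel_3_centre in the frame of tray below 0.019 m and x of wheel_2_centre in the frame of tray between -0.058 and 0.058 m and y of wheel_2_centre in the frame of tray between -0.074 and -0.034 m and x of wheel_3_centre in the frame of tray between -0.058 and 0.058 m and y of wheel_3_centre in the frame of tray between -0.074 and -0.034 m and value of joint lid above 0.8 rad), for 0.2 s.
At the end, for the whole second after the job is handed in: The lid is shut to within 0.06 rad; all three wheels lie in the trough, below the deck's level (centres under 19 mm above the table; 14 mm when flat); both miniature houses stand upright (within 0.25 rad) on the deck (value of joint lid below 0.06 rad and velocity of joint lid below 0.05 rad/s and x of wheel_1_centre in the frame of tray between -0.058 and 0.058 m and y of wheel_1_centre in the frame of tray between -0.074 and -0.034 m and z of each of wheel_1_centre, wheel_2_centre, wheel_3_centre in the frame of tray below 0.019 m and x of wheel_2_centre in the frame of tray between -0.058 and 0.058 m and y of wheel_2_centre in the frame of tray between -0.074 and -0.034 m and x of wheel_3_centre in the frame of tray between -0.058 and 0.058 m and y of wheel_3_centre in the frame of tray between -0.074 and -0.034 m and x of stray_house_centre in the frame of tray between -0.058 and 0.058 m and y of stray_house_centre in the frame of tray between -0.029 and 0.074 m and z of stray_house_centre in the frame of tray between 0.03 and 0.046 m and angle between each of stray_house_centre, deck_house_centre's own z axis and vertical below 0.25 rad and x of deck_house_centre in the frame of tray between -0.058 and 0.058 m and y of deck_house_centre in the frame of tray between -0.029 and 0.074 m and z of deck_house_centre in the frame of tray between 0.03 and 0.046 m); the robot touches nothing.
It fails at once if a wheel is picked up (its centre more than 50 mm above the table, 23 mm above where it lies on the deck) (height (world z) of any of wheel_1_centre, wheel_2_centre, wheel_3_centre above 0.05 m).
It fails at once if the jar or the sanding block is shifted by more than 20 mm or knocked over (distance of any of jar, sanding_block from where it was at the start of the episode above 0.02 m or angle between jar's own z axis and vertical above 0.5 rad).
It also fails if it takes over 58 s, if anything falls off the work surface, if the arm or the gripper's body presses on something with over 40 N, if the wrist force passes 120 N, or if a joint passes its speed limit or range.

## Working session

There is one attempt and no reset: what is moved stays moved. The work goes in short steps, Python scripts to look and compute and a tool call to move; the robot and the scene stay as the last step left them, time stands still between calls to the robot, and variables do not carry over. Pictures are saved under pics/ and viewed, at most 12 in all, crops included, and the job is handed in when it is done.

Besides the shell and the picture viewer there is one more tool, called after "Emit:" by a JSON object that holds its "method" and its "body", one argument or row to a line. apply_moves: Moves the arm, as the interface text tells. Its arguments: {"type":"object","properties":{"series":{"type":"array"},"grip_force":{"type":"number"}},"required":["series"]}

```bash
mkdir -p pics
cat > h.py <<'E'
import numpy as np, cv2
from rig import telemetry, get_image, env
def K(im):
    h,w=im["frame"].shape[:2]; return h/2/np.tan(np.radians(im["vertical_fov"])/2)
def world(im,u,v,d=None):
    f=K(im); z=im["z_map"][int(round(v)),int(round(u))] if d is None else d
    p=np.array([(u-im["cx"])/f*z,-(v-im["cy"])/f*z,-z]); return np.array(im["eye"])+np.array(im["attitude"])@p
def cloud(im):
    f=K(im); z=im["z_map"]; v,u=np.mgrid[:z.shape[0],:z.shape[1]]
    p=np.stack([(u-im["cx"])/f*z,-(v-im["cy"])/f*z,-z],-1)
    return p@np.array(im["attitude"]).T+np.array(im["eye"])
def save(im,n,box=None,s=1):
    a=im["frame"][:,:,::-1]
    if box: a=a[box[1]:box[3],box[0]:box[2]]
    cv2.imwrite("pics/"+n,cv2.resize(a,None,fx=s,fy=s,interpolation=cv2.INTER_CUBIC))
E
python3 - <<'E'
from h import *
for n in("top","scene"):
    im=get_image(n); save(im,n+"0.png"); np.savez(n+"0.npz",**im); print(n,[k for k in im],im["eye"],im["attitude"],im["vertical_fov"],im["cx"],im["cy"])
s=telemetry.observe(); print(s["position"],s["tool_rot"],s["time_s"],env.pinch_z)
E
```

```text
top ['frame', 'z_map', 'vertical_fov', 'cx', 'cy', 'eye', 'attitude'] [0.366008   0.06935004 1.13582272] [[ 0.01539766  0.9932998  -0.11453571]
 [-0.99974606  0.01340926 -0.01811081]
 [-0.01645363  0.11478549  0.99325403]] 42.6640231609392 316.30373944838647 201.86372634021419
scene ['frame', 'z_map', 'vertical_fov', 'cx', 'cy', 'eye', 'attitude'] [ 0.23302697 -0.45952644  0.76488777] [[ 0.89487581  0.32996444 -0.30053412]
 [-0.44609158  0.68257194 -0.57887637]
 [ 0.01412754  0.6520882   0.75801147]] 43.48517543447009 328.6986106215092 199.89205230608172
[0.18834333 0.51647341 0.23078852] [[-9.39448856e-01  3.42688478e-01 -6.73630126e-04]
 [ 3.42689041e-01  9.39448264e-01 -1.08663879e-03]
 [ 2.60462059e-04 -1.25168723e-03 -9.99999183e-01]] 0.1 0.0187
```

View pics/top0.png

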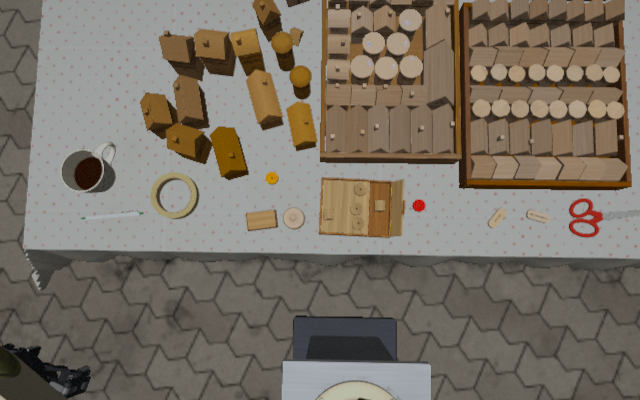

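View pics/scene0.png

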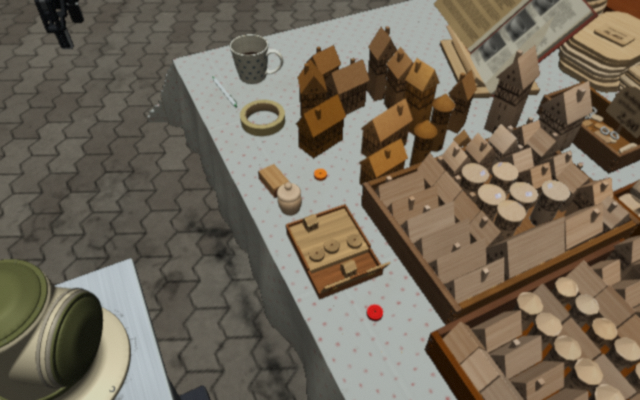

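The tray is at top-view pixels (320–403, 178–237). The lid is on the right (world −y), three wheels sit on the deck at about (360, 189/209/224), the stray house is at (380, 206) and the deck house at (329, 213). Orange (272, 178) and red (419, 206) discs lie outside the tray and are the look-alikes. The jar is at (293, 218) and the block at (262, 220). Next is an enlarged crop.

Run:
```python
from h import *
im=dict(np.load("top0.npz")); save(im,"crop1.png",(310,168,415,246),7)
P=cloud(im)
hm=P[170:244,312:412,2]*1000
np.set_printoptions(linewidth=400)
print("cols",list(range(312,412,3)))
for r in range(174,242,3): print(r,[int(x) for x in P[r,312:412:3,2]*1000])
for u,v in [(322,180),(321,234),(404,180),(402,237),(360,189),(359,209),(357,224),(380,206),(329,213),(293,218)]: print(u,v,world(im,u,v).round(4))
print(K(im))
```

```text
cols [312, 315, 318, 321, 324, 327, 330, 333, 336, 339, 342, 345, 348, 351, 354, 357, 360, 363, 366, 369, 372, 375, 378, 381, 384, 387, 390, 393, 396, 399, 402, 405, 408, 411]
174 [-1, 3, 3, -1, -5, -1, -1, 1, 1, 3, 0, -2, -1, 3, 1, 3, 4, 2, 1, 1, 3, 1, 2, 2, 2, 0, 0, 2, 1, 0, 0, 0, -1, 0]
177 [3, 0, 2, 0, 31, 33, 35, 27, -1, 0, 4, 3, 0, 2, 1, 0, 2, -3, 2, 3, 1, 4, 4, 0, 1, 1, 1, 3, -1, 0, 1, 2, 7, 5]
180 [0, 0, 1, 27, 22, 19, 24, 25, 22, 20, 24, 23, 19, 23, 23, 25, 31, 31, 27, 31, 21, 27, 22, 23, 24, 22, 2, 2, 42, 57, 67, 2, 3, 4]
183 [-1, 0, 3, 29, 21, 24, 26, 22, 24, 22, 24, 21, 22, 20, 22, 25, 35, 28, 21, 22, 12, 8, 12, 11, 11, 6, 15, 29, 43, 58, 68, 4, 0, 1]
186 [4, 1, 0, 30, 25, 22, 24, 23, 25, 21, 24, 26, 19, 20, 25, 34, 28, 30, 29, 22, 7, 9, 7, 10, 12, 7, 20, 33, 45, 57, 70, 2, 1, 3]
189 [4, 3, 2, 33, 25, 23, 22, 27, 23, 22, 23, 20, 19, 17, 33, 32, 33, 33, 35, 22, 11, 11, 9, 12, 11, 8, 19, 30, 45, 54, 65, 3, 3, 2]
192 [2, 0, 1, 29, 20, 22, 24, 28, 25, 24, 20, 22, 20, 22, 22, 29, 30, 30, 23, 19, 6, 9, 9, 12, 9, 11, 25, 31, 45, 57, 68, 0, 3, -1]
195 [3, 2, 1, 29, 23, 24, 27, 20
[... 1715 characters left out ...]
2, 3, -2, 4, 0, 3, 13, 13, 20, 30, 32, 28, 28, 31, 30, 27, 30, 30, 26, 25, 21, 6, 9, 12, 8, 11, 25, 42, 48, 59, 67, 1, 1, 2]
237 [-1, 2, 2, 0, 2, 0, 3, 3, 0, 0, 3, 3, 1, 0, 0, -1, 0, 0, 3, 0, 1, 2, 3, 4, 0, 2, 1, 2, 3, 1, 2, 2, -1, -1]
240 [3, 0, 1, 4, 0, 0, 0, 2, 0, 5, 0, 1, 1, 1, 0, 0, 1, 0, -1, 0, 1135, 1, 2, 0, 2, -1, 0, 1, 6, 4, 0, 1, -1, 1]
322 180 [0.5421 0.0778 0.0278]
321 234 [0.4252 0.0785 0.0045]
404 180 [ 5.488e-01 -1.054e-01  3.000e-04]
402 237 [ 0.4213 -0.1001  0.0023]
360 189 [ 0.5225 -0.0049  0.0337]
359 209 [ 0.479  -0.0031  0.0319]
357 224 [0.4465 0.0009 0.031 ]
380 206 [ 0.4855 -0.0479  0.0376]
329 213 [0.4676 0.0618 0.051 ]
293 218 [0.4543 0.137  0.0698]
512.1278474811688
```

View pics/crop1.png

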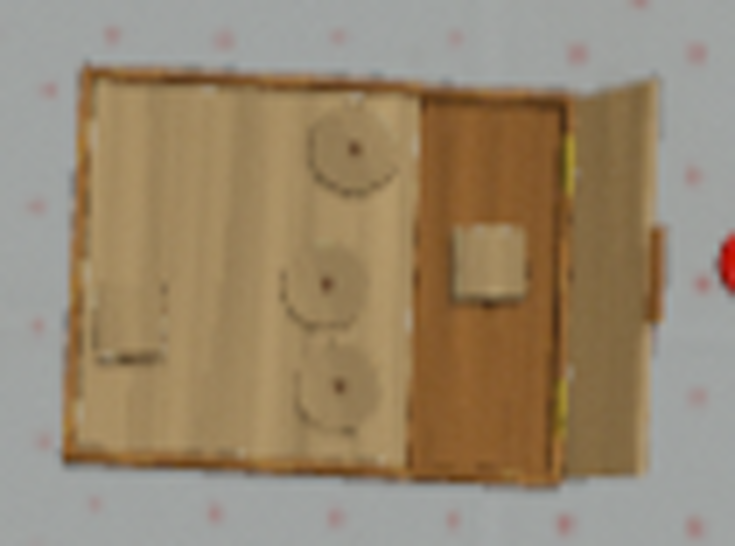

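```bash
cat >> h.py <<'E'
def atz(im,u,v,z):
    a=world(im,u,v,1.0); e=np.array(im["eye"]); return e+(a-e)*(z-e[2])/(a[2]-e[2])
E
python3 - <<'E'
from h import *
im=dict(np.load("top0.npz"))
c=lambda x,y,z: atz(im,310+(x+.5)/7-.5,168+(y+.5)/7-.5,z)
loc=np.array([[62,78],[-62,78],[62,-78],[-62,-78]])/1000
img=np.array([c(84,65,.03),c(64,464,.03),c(572,94,.023),c(557,487,.023)])[:,:2]
lm=loc.mean(0);im0=img.mean(0)
H=(loc-lm).T@(img-im0);U,S,V=np.linalg.svd(H);R=(U@V).T
t=im0-R@lm
print("res mm",((loc@R.T+t-img)*1000).round(1).tolist(),"t",t,"yaw",np.degrees(np.arctan2(R[1,0],R[0,0])))
np.savez("tray.npz",R=R,t=t)
for n,x,y,z in [("w1",353,148,.032),("w2",325,284,.032),("w3",338,386,.032),("stray",490,262,.03),("deckh",131,320,.043),("lidedge",645,275,.068)]:
    p=c(x,y,z); print(n,p.round(4),((p[:2]-t)@R*1000).round(1))
# depth refine of roofs
P=cloud(im).reshape(-1,3); L=(P[:,:2]-t)@R*1000; z=P[:,2]*1000
for n,b,zr in [("stray",(-25,25,-72,-32),(22,45)),("deckh",(-50,10,40,73),(38,60)),("w1",(15,55,-25,20),(28,37))]:
    m=(L[:,0]>b[0])&(L[:,0]<b[1])&(L[:,1]>b[2])&(L[:,1]<b[3])&(z>zr[0])&(z<zr[1])
    print(n,m.sum(),np.percentile(L[m],[3,97],axis=0).round(1).tolist(),np.median(L[m],0))
s=telemetry.observe(); print(s["q"])
E
```

```text
res mm [[-0.2, 1.6], [0.5, 1.6], [0.3, -1.4], [-0.6, -1.8]] t [0.48374061 0.00468558] yaw -2.0448552698717335
w1 [ 0.5233 -0.0051  0.032 ] [39.9 -8.3]
w2 [0.4808 0.0034 0.032 ] [-2.9 -1.4]
w3 [ 0.4492 -0.0009  0.032 ] [-34.3  -6.8]
stray [ 0.4885 -0.0478  0.03  ] [  6.7 -52.2]
deckh [0.4677 0.0632 0.043 ] [-18.1  57.9]
lidedge [ 0.481 -0.09   0.068] [  0.7 -94.7]
stray 107 [[-4.4, -61.9], [17.2, -42.1]] [  6.05585888 -51.94010001]
deckh 112 [[-28.8, 47.7], [-7.6, 69.3]] [-17.9710245   58.33803988]
w1 129 [[28.5, -21.1], [52.1, 3.1]] [39.66136418 -8.5499244 ]
[ 5.76234825e+01  2.18368766e+01  7.43782660e+01 -7.46926141e-04
  8.38581062e+01 -1.23356558e+01]
```

Emit:
{"method": "apply_moves", "body": {
  "series": [
    [0,0,0,0,0,10.3,1],
    [0,0,0,0,0,10.3,1],
    [0,0,0,0,0,10.3,1],
    [0,0,0,0,0,10.3,1],
    [0,0,0,0,0,10.3,1],
    [0,0,0,0,0,10.3,1],
    [0,0,0,0,0,10.2,1],
    [0,0,0,0,0,0,1]
  ],
  "grip_force": 25
}}

```text
time_s: 1.1
position: [0.1884, 0.5165, 0.231]
tool_rot: [[0.034, 0.999, -0.0], [0.999, -0.034, -0.001], [-0.001, -0.0, -1.0]]
ft_force: [-0.2, 1.5, 0.2]
grip_width: 0.0853
gripper_force: 0.0
```

Emit:
{"method": "apply_moves", "body": {
  "series": [
    [-46,26.6,0,0,0,0,1],
    [-46,26.6,0,0,0,0,1],
    [-46,26.6,0,0,0,0,1],
    [-46,26.6,0,0,0,0,1],
    [-46,26.6,0,0,0,0,1],
    [-46,26.6,0,0,0,0,1],
    [-46,26.6,0,0,0,0,1],
    [-46,26.6,0,0,0,0,1],
    [-46,26.6,0,0,0,0,1],
    [-46,26.6,0,0,0,0,1],
    [-46,26.6,0,0,0,0,1],
    [-46,26.6,0,0,0,0,1]
  ]
}}

```text
time_s: 2.6
position: [0.4883, -0.0481, 0.2313]
tool_rot: [[0.032, 1.0, -0.0], [1.0, -0.032, 0.0], [0.0, -0.0, -1.0]]
ft_force: [0.8, 0.8, -0.8]
grip_width: 0.0852
gripper_force: 0.0
```

```bash
cat > st.py <<'E'
from h import *
d=np.load("tray.npz"); s=telemetry.observe(); p=np.array(s["position"]); R=np.array(s["tool_rot"])
print("t",s["time_s"],"tray mm",((p[:2]-d["t"])@d["R"]*1000).round(1),"z",(p[2]*1000).round(1),"ydir",np.degrees(np.arctan2(R[1,1],R[0,1])).round(2),"tilt",R[:,2].round(4),"w",s["grip_width"],"F",np.round(s["ft_force"],2),"gf",s["gripper_force"])
E
python3 st.py
```

```text
t 2.6 tray mm [  6.5 -52.6] z 231.3 ydir -1.81 tilt [-0.e+00  1.e-04 -1.e+00] w 0.08520555707628104 F [ 0.8   0.85 -0.79] gf 0.0
```

Emit:
{"method": "apply_moves", "body": {
  "series": [
    [0,0,40,0,0,0,0.6],
    [0,0,40,0,0,0,0.6],
    [0,0,40,0,0,0,0.6],
    [0,0,40,0,0,0,0.6],
    [0,0,28,0,0,0,0.6],
    [0,0,15,0,0,0,0.6],
    [0,0,15,0,0,0,0.6],
    [0,0,0,0,0,0,0.6],
    [0,0,0,0,0,0,0.6]
  ]
}}

```text
time_s: 3.72
position: [0.4881, -0.0464, 0.0138]
tool_rot: [[0.034, 0.999, 0.001], [0.999, -0.034, -0.0], [-0.0, 0.001, -1.0]]
ft_force: [-0.4, 0.3, -0.5]
grip_width: 0.0513
gripper_force: 0.0
```

Emit:
{"method": "apply_moves", "body": {
  "series": [
    [0,0,0,0,0,0,0.1],
    [0,0,0,0,0,0,0.1],
    [0,0,0,0,0,0,0.1],
    [0,0,0,0,0,0,0.1],
    [0,0,0,0,0,0,0.1]
  ]
}}

```text
time_s: 4.35
position: [0.4881, -0.0464, 0.0139]
tool_rot: [[0.035, 0.999, 0.001], [0.999, -0.035, -0.0], [-0.0, 0.001, -1.0]]
ft_force: [-0.6, -0.2, 6.1]
grip_width: 0.0211
gripper_force: 26.4
```

```bash
python3 st.py
```

```text
t 4.35 tray mm [  6.2 -50.9] z 13.9 ydir -2.03 tilt [ 1.e-03 -4.e-04 -1.e+00] w 0.021110875730801483 F [-0.63 -0.21  6.05] gf 26.43593430519104
```

Emit:
{"method": "apply_moves", "body": {
  "series": [
    [0,0,-20,0,0,0,0.1],
    [0,0,-20,0,0,0,0.1],
    [0,0,-20,0,0,0,0.1],
    [27,5,0,0,0,0,0.1],
    [27,5,0,0,0,0,0.1],
    [27,5,0,0,0,0,0.1],
    [27,6,0,0,0,0,0.1],
    [0,0,12,0,0,0,0.1],
    [0,0,12,0,0,0,0.1],
    [0,0,12,0,0,0,0.1],
    [0,0,0,0,0,0,0.1]
  ]
}}

```text
time_s: 5.72
position: [0.512, 0.0603, 0.0362]
tool_rot: [[0.037, 0.999, -0.002], [0.999, -0.037, 0.0], [0.0, -0.002, -1.0]]
ft_force: [0.5, 0.0, 0.4]
grip_width: 0.0213
gripper_force: 25.8
```

```bash
python3 - <<'E'
from h import *
im=get_image("scene"); save(im,"s1.png",(250,180,430,320),4)
E
python3 st.py
```

```text
t 5.775 tray mm [26.7 56.7] z 36.8 ydir -2.09 tilt [-1.2e-03  1.0e-04 -1.0e+00] w 0.020994523073255233 F [ 0.89 -0.82 -0.01] gf 25.758279114961624
```

View pics/s1.png

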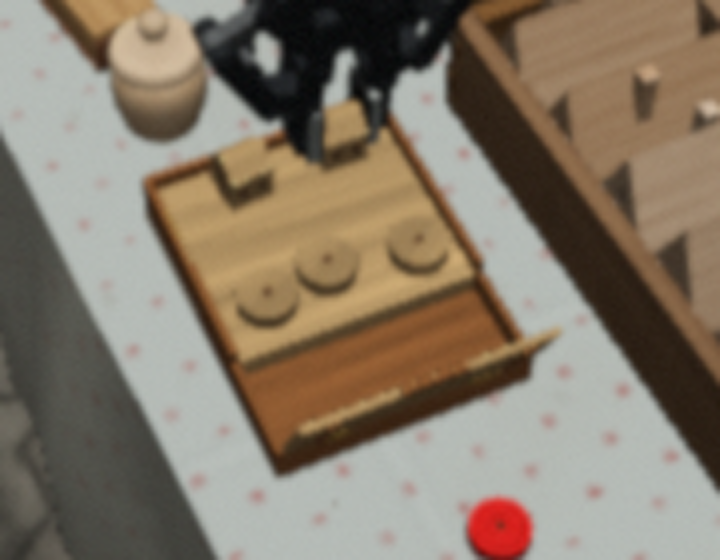

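Emit:
{"method": "apply_moves", "body": {
  "series": [
    [0,0,4,0,0,0,0.1],
    [0,0,4,0,0,0,0.1],
    [0,0,1.5,0,0,0,0.1],
    [0,0,0,0,0,0,0.1],
    [0,0,0,0,0,0,0.33],
    [0,0,0,0,0,0,0.33],
    [0,0,0,0,0,0,0.33],
    [0,0,-10,0,0,0,0.33],
    [0,0,-20,0,0,0,0.33],
    [0,0,-25,0,0,0,0.33],
    [0,0,-15,0,0,0,0.33]
  ]
}}

```text
time_s: 7.15
position: [0.513, 0.0608, 0.0997]
tool_rot: [[0.036, 0.999, 0.002], [0.999, -0.036, -0.0], [-0.0, 0.002, -1.0]]
ft_force: [-0.5, -0.6, -0.3]
grip_width: 0.0282
gripper_force: 0.0
```

```bash
python3 st.py
```

```text
t 7.15 tray mm [27.2 57.1] z 99.7 ydir -2.04 tilt [ 1.9e-03 -3.0e-04 -1.0e+00] w 0.028151184879348087 F [-0.53 -0.58 -0.3 ] gf 0.0
```

Emit:
{"method": "apply_moves", "body": {
  "series": [
    [-16,6,0,0,0,0,0],
    [-17,7,0,0,0,0,0],
    [0,0,0,0,0,0,0],
    [0,0,0,0,0,0,0],
    [0,0,20,0,0,0,0],
    [0,0,20,0,0,0,0],
    [0,0,20,0,0,0,0],
    [0,0,10,0,0,0,0],
    [0,0,5,0,0,0,0],
    [0,0,0,0,0,0,0]
  ]
}}

```text
time_s: 8.4
position: [0.5245, 0.0275, 0.0229]
tool_rot: [[0.035, 0.999, 0.0], [0.999, -0.035, 0.0], [0.0, 0.0, -1.0]]
ft_force: [0.7, -0.7, 0.2]
grip_width: 0.0
gripper_force: 0.0
```

```bash
python3 st.py
```

```text
t 8.4 tray mm [40.  24.2] z 22.9 ydir -2.03 tilt [ 1.e-04  0.e+00 -1.e+00] w 3.472957369402458e-05 F [ 0.67 -0.7   0.22] gf 0.0
```

Emit:
{"method": "apply_moves", "body": {
  "series": [
    [-6,0,-2,0,0,0,0],
    [-6,0,0,0,0,0,0],
    [-6,0,0,0,0,0,0],
    [-6,0,0,0,0,0,0],
    [-6,0,0,0,0,0,0],
    [-6,0,0,0,0,0,0],
    [-6,0,0,0,0,0,0],
    [-6,0,0,0,0,0,0],
    [0,0,0,0,0,0,0],
    [6,0,0,0,0,0,0],
    [10,0,-10,0,0,0,0],
    [0,0,-15,0,0,0,0]
  ]
}}

```text
time_s: 9.9
position: [0.5232, -0.0035, 0.0506]
tool_rot: [[0.034, 0.999, -0.0], [0.999, -0.034, 0.0], [0.0, -0.0, -1.0]]
ft_force: [0.5, -0.1, -0.6]
grip_width: -0.0002
gripper_force: 0.0
```

```bash
python3 - <<'E'
from h import *
im=get_image("scene"); save(im,"s2.png",(250,180,430,320),4)
E
python3 st.py
```

```text
t 9.95 tray mm [40.9 -7.3] z 52.7 ydir -1.97 tilt [ 3.4e-03 -8.0e-04 -1.0e+00] w -6.874866814907386e-05 F [1.06 0.29 3.47] gf 0.0
```

View pics/s2.png

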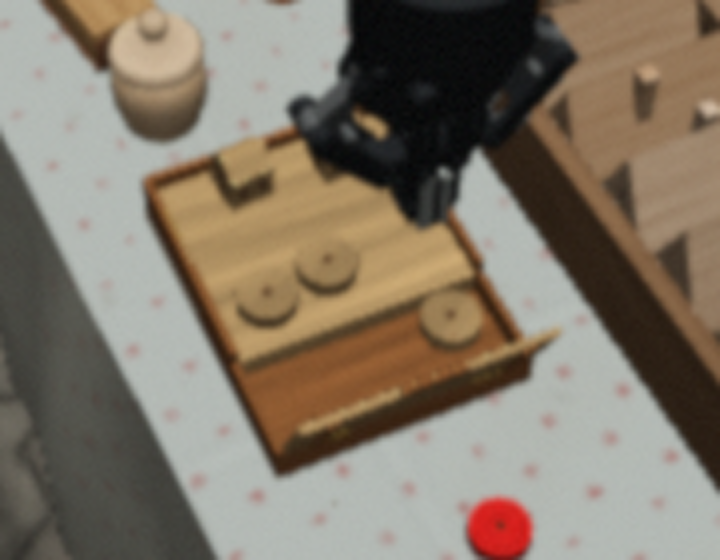

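Emit:
{"method": "apply_moves", "body": {
  "series": [
    [12,-15,0,0,0,0,0],
    [12,-15,0,0,0,0,0],
    [12,-14,0,0,0,0,0],
    [0,0,0,0,0,0,0],
    [0,0,14,0,0,0,0],
    [0,0,13,0,0,0,0],
    [0,0,0,0,0,0,0]
  ]
}}

```text
time_s: 10.82
position: [0.4808, 0.0326, 0.0221]
tool_rot: [[0.036, 0.999, -0.001], [0.999, -0.036, 0.0], [0.0, -0.001, -1.0]]
ft_force: [-1.6, 1.0, 4.6]
grip_width: 0.0001
gripper_force: 2.8
```

```bash
python3 st.py
```

```text
t 10.825 tray mm [-4.  27.8] z 22.1 ydir -2.07 tilt [-6.e-04  1.e-04 -1.e+00] w 0.00011139724518641595 F [-1.64  0.95  4.64] gf 2.7870387956500053
```

Emit:
{"method": "apply_moves", "body": {
  "series": [
    [0,1,-3,0,0,0,0],
    [-6,0,0,0,0,0,0],
    [-6,0,0,0,0,0,0],
    [-6,0,0,0,0,0,0],
    [-6,0,0,0,0,0,0],
    [-6,0,0,0,0,0,0],
    [-6,0,0,0,0,0,0],
    [-6,0,0,0,0,0,0],
    [-6,0,0,0,0,0,0],
    [-4,0,0,0,0,0,0],
    [0,0,0,0,0,0,0]
  ]
}}

```text
time_s: 12.2
position: [0.4798, -0.0193, 0.0258]
tool_rot: [[0.036, 0.999, 0.0], [0.999, -0.036, -0.0], [-0.0, 0.0, -1.0]]
ft_force: [0.1, -0.1, 0.5]
grip_width: -0.0
gripper_force: 0.0
```

Emit:
{"method": "apply_moves", "body": {
  "series": [
    [8,0,0,0,0,0,0],
    [10,0,-12,0,0,0,0],
    [10,-10,-15,0,0,0,0],
    [10,-11,0,0,0,0,0],
    [9,-10,0,0,0,0,0],
    [0,0,0,0,0,0,0],
    [0,0,0,0,0,0,0]
  ]
}}

```text
time_s: 13.08
position: [0.4507, 0.0289, 0.0527]
tool_rot: [[0.036, 0.999, -0.0], [0.999, -0.036, -0.0], [-0.0, -0.0, -1.0]]
ft_force: [0.3, 0.2, 0.5]
grip_width: 0.0
gripper_force: 0.0
```

```bash
python3 - <<'E'
from h import *
im=get_image("scene"); save(im,"s3.png",(250,180,430,320),4)
E
python3 st.py
```

```text
t 13.125 tray mm [-33.8  22.9] z 52.7 ydir -2.06 tilt [ 1.e-04 -1.e-04 -1.e+00] w -0.00010998833075251003 F [ 1.21  1.17 -0.29] gf 0.0
```

View pics/s3.png

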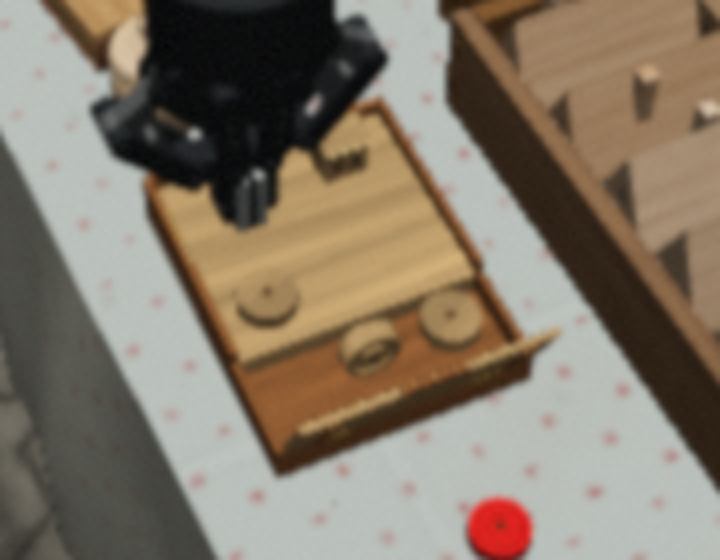

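Emit:
{"method": "apply_moves", "body": {
  "series": [
    [0,0,14,0,0,0,0],
    [0,0,13,0,0,0,0],
    [0,0,0,0,0,0,0],
    [-6,0,-1,0,0,0,0],
    [-6,0,0,0,0,0,0],
    [-6,0,0,0,0,0,0],
    [-6,0,0,0,0,0,0],
    [-6,0,0,0,0,0,0],
    [-8,0,0,0,0,0,0],
    [-10,0,0,0,0,0,0],
    [-6,0,0,0,0,0,0],
    [0,0,0,0,0,0,0]
  ]
}}

```text
time_s: 14.62
position: [0.4486, -0.0254, 0.0268]
tool_rot: [[0.036, 0.999, -0.0], [0.999, -0.036, -0.0], [-0.0, -0.0, -1.0]]
ft_force: [-0.7, -1.0, 0.7]
grip_width: 0.0001
gripper_force: 0.0
```

Emit:
{"method": "apply_moves", "body": {
  "series": [
    [8,0,0,0,0,0,0],
    [15,0,-15,0,0,0,0],
    [15,0,-15,0,0,0,0],
    [15,0,-15,0,0,0,0],
    [15,0,-15,0,0,0,0],
    [0,0,0,0,0,0,0]
  ]
}}

```text
time_s: 15.38
position: [0.4512, 0.0441, 0.0874]
tool_rot: [[0.033, 0.999, 0.002], [0.999, -0.033, -0.0], [-0.0, 0.002, -1.0]]
ft_force: [-0.3, -0.1, -0.4]
grip_width: 0.0002
gripper_force: 0.0
```

```bash
python3 - <<'E'
from h import *
im=get_image("scene"); a=im["frame"][180:320,250:430]
it=get_image("top"); b=it["frame"][168:248,310:420]
a=cv2.resize(a,(540,420),interpolation=2); b=cv2.resize(b,(770,560),interpolation=2)[:,:]
cv2.imwrite("pics/s4.png",a[:,:,::-1]); cv2.imwrite("pics/t4.png",b[:,:,::-1]); np.savez("t4.npz",**it)
d=np.load("tray.npz")
P=cloud(it).reshape(-1,3); L=(P[:,:2]-d["t"])@d["R"]*1000; z=P[:,2]*1000
m=(abs(L[:,0])<58)&(L[:,1]<-28)&(L[:,1]>-74)&(z<40)
for x in range(-56,57,7):
  print(x,[int(np.median(z[m&(abs(L[:,0]-x)<3.5)&(abs(L[:,1]-y)<3)])) if (m&(abs(L[:,0]-x)<3.5)&(abs(L[:,1]-y)<3)).any() else None for y in range(-72,-28,5)])
E
python3 st.py
```

```text
-56 [16, 25, 22, None, None, None, None, None, None]
-49 [10, 8, 9, None, None, None, None, None, None]
-42 [11, 8, None, None, None, None, None, None, None]
-35 [9, 10, None, None, None, None, None, None, None]
-28 [12, None, None, None, None, None, None, None, None]
-21 [10, None, None, None, None, None, None, None, None]
-14 [9, None, None, None, None, None, None, None, None]
-7 [None, None, None, None, None, None, None, None, None]
0 [None, None, None, None, None, None, None, None, None]
7 [None, None, None, None, None, None, None, None, None]
14 [None, None, None, None, None, None, None, None, None]
21 [None, None, None, None, None, None, None, None, None]
28 [None, None, None, None, None, None, None, None, None]
35 [12, None, None, None, None, None, None, None, None]
42 [9, 7, None, None, None, None, None, None, None]
49 [9, 8, None, None, None, None, None, None, None]
56 [7, 10, None, None, None, None, 10, 9, None]
t 15.475 tray mm [-34.4  37.3] z 86.4 ydir -2.0 tilt [-4.e-04 -0.e+00 -1.e+00] w 0.00031967642074718115 F [ 0.21 -0.96  0.18] gf 0.0
```

View pics/s4.png

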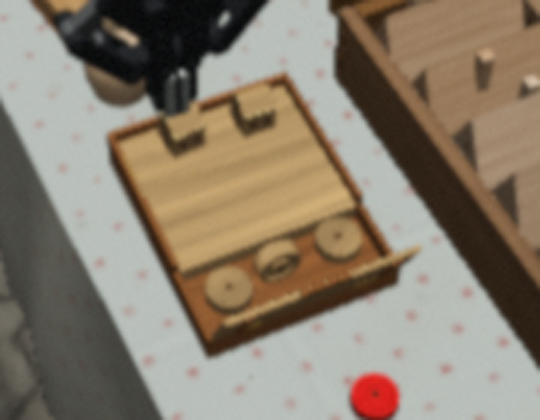

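Run:
```python
from h import *
im=get_image("scene"); d=np.load("tray.npz")
save(im,"s5.png",(310,235,400,300),8)
P=cloud(im).reshape(-1,3); L=(P[:,:2]-d["t"])@d["R"]*1000; z=P[:,2]*1000
for x in range(-56,57,7):
  r=[]
  for y in range(-72,-20,4):
    m=(abs(L[:,0]-x)<3.5)&(abs(L[:,1]-y)<2.5)&(z<60); r.append(int(np.median(z[m])) if m.any() else None)
  print(x,r)
```

```text
-56 [23, 23, 23, 17, 13, 22, 16, 21, 16, 21, 24, 21, 23]
-49 [None, None, 10, 9, 11, 14, 15, 13, 10, 10, 10, 18, 22]
-42 [None, None, 19, 16, 19, 19, 20, 19, 19, 20, 11, 18, 23]
-35 [None, None, 11, 17, 18, 19, 20, 20, 18, 19, 17, 19, 24]
-28 [None, None, 20, 16, 19, 19, 18, 18, 18, 19, 11, 17, 23]
-21 [None, None, 11, 10, 11, 11, 19, 19, 9, 10, 10, 16, 23]
-14 [None, None, None, 11, 10, 19, 26, 31, 17, 9, 9, 17, 23]
-7 [None, None, 11, 10, 10, 23, 26, 36, 35, None, 13, 18, 24]
0 [None, None, None, 10, 10, 17, 30, 36, 36, None, None, 21, 23]
7 [None, None, 12, 11, 11, 14, 20, 34, 34, None, None, 21, 23]
14 [None, None, None, 10, 9, 10, 10, 10, 10, 11, 12, 18, 23]
21 [None, None, 10, 10, 9, 9, 10, 10, 9, 10, 10, 17, 23]
28 [None, None, None, 9, 10, 14, 16, 17, 18, 15, 12, 18, 22]
35 [None, None, None, 8, 13, 18, 19, 20, 19, 19, 19, 20, 22]
42 [None, None, None, 11, 12, 17, 18, 19, 19, 19, 19, 22, 23]
49 [None, None, 11, 11, 11, 16, 19, 19, 19, 19, 19, 22, 23]
56 [None, 24, 20, 12, 12, 11, 14, 12, 14, 14, 16, 17, 24]
```

View pics/s5.png

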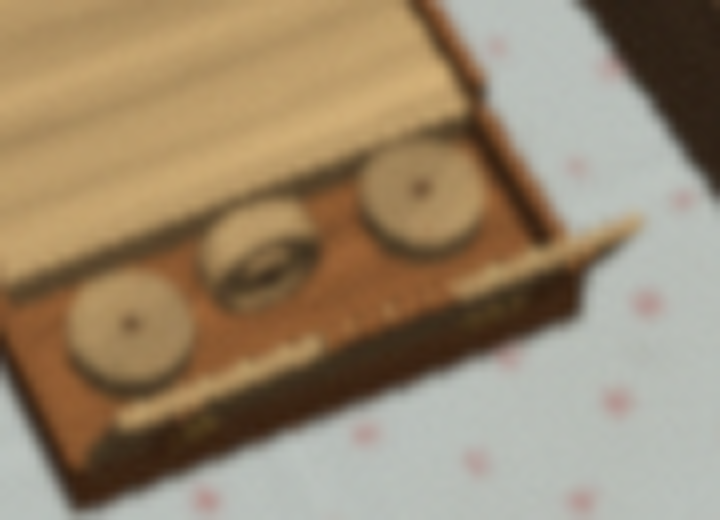

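Emit:
{"method": "apply_moves", "body": {
  "series": [
    [-18,10,0,0,0,0,0],
    [-18,11,0,0,0,0,0],
    [-19,10,0,0,0,0,0],
    [0,0,20,0,0,0,0],
    [0,0,20,0,0,0,0],
    [0,0,15,0,0,0,0],
    [0,0,0,0,0,0,0]
  ]
}}

```text
time_s: 16.4
position: [0.4799, -0.014, 0.031]
tool_rot: [[0.037, 0.999, -0.002], [0.999, -0.037, 0.001], [0.0, -0.002, -1.0]]
ft_force: [0.3, -0.6, -0.1]
grip_width: 0.0002
gripper_force: 0.0
```

Emit:
{"method": "apply_moves", "body": {
  "series": [
    [-4,0,0,0,0,0,0],
    [-4,0,0,0,0,0,0],
    [-4,0,0,0,0,0,0],
    [-4,0,0,0,0,0,0],
    [-4,0,0,0,0,0,0],
    [-4,0,0,0,0,0,0],
    [0,0,0,0,0,0,0]
  ]
}}

```text
time_s: 17.27
position: [0.4791, -0.0373, 0.0318]
tool_rot: [[0.036, 0.999, -0.0], [0.999, -0.036, -0.0], [-0.0, -0.0, -1.0]]
ft_force: [-0.2, 0.4, 0.7]
grip_width: 0.0002
gripper_force: 0.0
```

```bash
python3 st.py
cat > hm.py <<'E'
from h import *
im=get_image("scene"); d=np.load("tray.npz")
np.savez("last.npz",**im)
P=cloud(im).reshape(-1,3); L=(P[:,:2]-d["t"])@d["R"]*1000; z=P[:,2]*1000
for x in range(-28,29,7):
  r=[]
  for y in range(-72,-20,4):
    m=(abs(L[:,0]-x)<3.5)&(abs(L[:,1]-y)<2.5)&(z<60); r.append(int(np.median(z[m])) if m.any() else None)
  print(x,r)
E
python3 hm.py
```

```text
t 17.275 tray mm [ -3.1 -42.1] z 31.8 ydir -2.06 tilt [-0. -0. -1.] w 0.0001634696374048023 F [-0.15  0.35  0.66] gf 0.0
-28 [None, None, None, 15, 18, 18, 19, 19, 19, 18, 13, 18, 23]
-21 [None, None, 12, 11, 10, 17, 15, 20, 19, 10, 11, 14, 23]
-14 [27, 28, 27, 25, 24, 23, 49, 12, 27, 10, 10, 16, 23]
-7 [29, 32, 30, 28, 33, 47, 41, 11, 10, 10, 10, 12, 22]
0 [29, 30, 29, 28, 25, 42, 19, 17, 10, 9, 9, None, None]
7 [None, 26, 29, 28, 24, 46, 49, 10, 9, 9, None, None, None]
14 [None, None, None, 10, 9, 10, 10, 10, 9, 9, 9, None, None]
21 [None, None, None, 9, 9, 9, 10, 10, 9, 9, 10, 12, None]
28 [None, None, 11, 10, 10, 15, 17, 17, 17, 20, 12, 18, 23]
```

Emit:
{"method": "apply_moves", "body": {
  "series": [
    [0,0,-10,0,0,0,0],
    [-9,0,0,0,0,0,0],
    [-9,0,0,0,0,0,0],
    [0,0,6,0,0,0,0],
    [0,0,4,0,0,0,0],
    [0,0,4,0,0,0,0],
    [0,0,4,0,0,0,0],
    [0,0,2,0,0,0,0],
    [0,0,0,0,0,0,0]
  ]
}}

```text
time_s: 18.45
position: [0.4783, -0.0549, 0.0214]
tool_rot: [[0.036, 0.999, -0.001], [0.999, -0.036, 0.0], [0.0, -0.001, -1.0]]
ft_force: [-0.0, -0.7, -1.5]
grip_width: 0.0003
gripper_force: 0.0
```

```bash
python3 st.py; python3 hm.py
```

```text
t 18.45 tray mm [ -3.3 -59.7] z 21.4 ydir -2.03 tilt [-9.e-04  3.e-04 -1.e+00] w 0.00025112638051148024 F [-0.05 -0.67 -1.54] gf 0.0
-28 [None, None, None, 15, 18, 18, 18, 19, 20, 19, None, 12, None]
-21 [None, None, 12, 10, 9, 11, 15, 20, 10, 9, 10, 9, None]
-14 [None, 42, 38, 19, 20, 17, 10, 10, 9, 9, None, None, None]
-7 [43, 40, 27, 18, None, None, None, 9, 9, 9, None, None, None]
0 [44, 45, 59, None, None, None, None, None, None, None, None, None, None]
7 [36, 43, 36, None, None, None, None, None, None, None, None, None, None]
14 [None, 45, 36, 10, 10, None, None, None, None, None, None, None, None]
21 [None, None, 11, 11, 10, 10, 12, None, None, None, None, None, None]
28 [None, None, None, 9, 10, 13, 15, 16, 19, None, None, None, None]
```

Emit:
{"method": "apply_moves", "body": {
  "series": [
    [0,0,-25,0,0,0,0],
    [0,0,-30,0,0,0,0],
    [0,0,-35,0,0,0,0],
    [-25,0,0,0,0,0,0],
    [-25,0,0,0,0,0,0],
    [-25,3,0,0,0,0,0],
    [0,0,25,0,0,0,0],
    [0,0,25,0,0,0,0],
    [0,0,10,0,0,0,0],
    [0,0,0,0,0,0,0]
  ]
}}

```text
time_s: 19.75
position: [0.4788, -0.13, 0.0517]
tool_rot: [[0.036, 0.999, -0.001], [0.999, -0.036, 0.0], [0.0, -0.001, -1.0]]
ft_force: [0.6, -0.3, 0.5]
grip_width: 0.0001
gripper_force: 0.0
```

```bash
python3 st.py; python3 hm.py
python3 - <<'E'
from h import *
im=dict(np.load("last.npz")); a=im["frame"][180:320,250:430]; a=cv2.resize(a,(540,420),interpolation=2)
cv2.imwrite("pics/s6.png",a[:,:,::-1])
E
```

```text
t 19.75 tray mm [  -0.2 -134.8] z 51.7 ydir -2.04 tilt [-8.e-04  4.e-04 -1.e+00] w 0.00013445327463135375 F [ 0.6  -0.32  0.54] gf 0.0
-28 [None, None, None, 15, 20, 18, 19, 18, 18, 19, 17, 17, 22]
-21 [None, None, None, None, None, 20, 20, 17, 15, 11, 10, 19, 23]
-14 [None, None, None, None, None, 21, 19, 10, 9, 10, 9, 14, 23]
-7 [None, None, None, None, 19, 19, 20, 20, 10, 10, 10, 15, 22]
0 [None, None, None, None, 21, 19, 19, 19, 10, 9, 10, 17, 23]
7 [None, None, None, None, None, None, None, None, 9, 9, 10, 16, 23]
14 [None, None, None, None, None, None, None, None, None, 8, 10, 17, 23]
21 [None, None, None, None, None, None, None, None, None, None, 8, 13, 22]
28 [None, None, None, None, None, None, None, None, None, None, None, None, None]
```

View pics/s6.png

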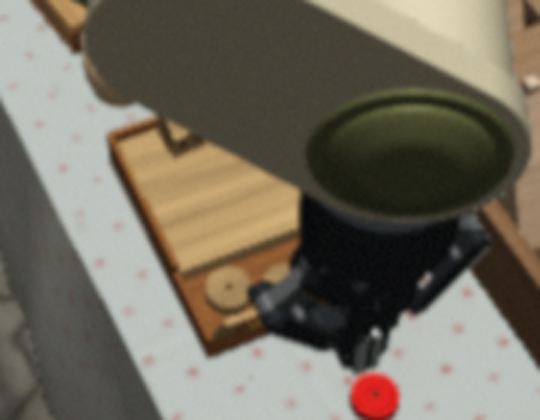

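Emit:
{"method": "apply_moves", "body": {
  "series": [
    [10,0,0,0,0,0,0],
    [8,0,0,0,0,0,0],
    [6,0,0,0,0,0,0],
    [6,0,0,0,0,0,0],
    [6,0,0,0,0,0,0],
    [6,0,0,0,0,0,0],
    [6,0,0,0,0,0,0],
    [6,0,0,0,0,0,0],
    [6,0,0,0,0,0,0],
    [6,0,0,0,0,0,0],
    [6,0,0,0,0,0,0],
    [2,0,0,0,0,0,0]
  ]
}}

```text
time_s: 21.3
position: [0.4814, -0.0557, 0.0518]
tool_rot: [[0.035, 0.999, -0.0], [0.999, -0.035, 0.0], [0.0, -0.0, -1.0]]
ft_force: [0.0, -1.1, 0.3]
grip_width: 0.0
gripper_force: 0.3
```

Emit:
{"method": "apply_moves", "body": {
  "series": [
    [-4,0,-10,0,0,0,0],
    [0,0,-20,0,0,0,0],
    [11,0,0,0,0,0,0],
    [11,0,0,0,0,0,0],
    [0,0,0,0,0,0,0]
  ]
}}

```text
time_s: 21.92
position: [0.4817, -0.0371, 0.0813]
tool_rot: [[0.034, 0.999, -0.001], [0.999, -0.034, 0.0], [0.0, -0.001, -1.0]]
ft_force: [-0.1, -0.0, 0.1]
grip_width: 0.0002
gripper_force: 0.0
```

```bash
python3 st.py
python3 - <<'E'
from h import *
im=get_image("scene"); a=im["frame"][180:320,250:430]; a=cv2.resize(a,(540,420),interpolation=2)
cv2.imwrite("pics/s7.png",a[:,:,::-1])
E
```

```text
t 21.925 tray mm [ -0.5 -41.8] z 81.3 ydir -1.96 tilt [-1.2e-03  5.0e-04 -1.0e+00] w 0.00022110009748467935 F [-0.11 -0.05  0.14] gf 0.0
```

View pics/s7.png

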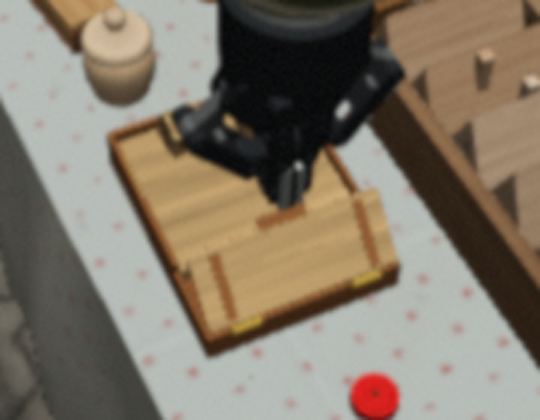

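Emit:
{"method": "apply_moves", "body": {
  "series": [
    [0,0,8,0,0,0,0],
    [0,0,6,0,0,0,0],
    [0,0,5,0,0,0,0],
    [0,0,5,0,0,0,0],
    [0,0,5,0,0,0,0],
    [0,0,5,0,0,0,0],
    [0,0,5,0,0,0,0],
    [0,0,5,0,0,0,0],
    [0,0,5,0,0,0,0],
    [0,0,3,0,0,0,0],
    [0,0,2,0,0,0,0],
    [0,0,0,0,0,0,0]
  ]
}}

```text
time_s: 23.48
position: [0.4821, -0.0382, 0.0278]
tool_rot: [[0.036, 0.999, -0.0], [0.999, -0.036, -0.0], [-0.0, -0.0, -1.0]]
ft_force: [-0.2, 0.4, 0.1]
grip_width: -0.0001
gripper_force: 0.0
```

```bash
python3 st.py
```

```text
t 23.475 tray mm [ -0.1 -42.9] z 27.8 ydir -2.04 tilt [-1.e-04 -1.e-04 -1.e+00] w -5.84041437264632e-05 F [-0.24  0.4   0.13] gf 0.0
```

Pressing down slightly further until it resists, then I'll lift clear, move aside and check.

Emit:
{"method": "apply_moves", "body": {
  "series": [
    [0,0,0.7,0,0,0,0],
    [0,0,0.7,0,0,0,0],
    [0,0,0.6,0,0,0,0],
    [0,0,0,0,0,0,0]
  ]
}}

```text
time_s: 23.98
position: [0.4823, -0.0382, 0.0273]
tool_rot: [[0.035, 0.999, 0.001], [0.999, -0.035, -0.001], [-0.001, 0.001, -1.0]]
ft_force: [-4.0, 2.2, 18.9]
grip_width: 0.0001
gripper_force: 9.3
```

Emit:
{"method": "apply_moves", "body": {
  "series": [
    [0,0,-20,0,0,0,0],
    [0,0,-30,0,0,0,0],
    [0,0,-40,0,0,0,0],
    [0,0,-50,0,0,0,0],
    [-50,0,0,0,0,0,0],
    [-50,0,0,0,0,0,0],
    [-50,0,0,0,0,0,0],
    [-50,0,0,0,0,0,0],
    [-50,0,0,0,0,0,0],
    [0,0,0,0,0,0,0]
  ]
}}

```text
time_s: 25.22
position: [0.4727, -0.2909, 0.1654]
tool_rot: [[0.039, 0.999, -0.0], [0.999, -0.039, -0.0], [-0.0, -0.0, -1.0]]
ft_force: [-0.2, -0.1, -0.2]
grip_width: 0.0002
gripper_force: 0.0
```

```bash
python3 st.py
python3 - <<'E'
from h import *
im=get_image("scene"); a=im["frame"][180:320,250:430]; a=cv2.resize(a,(540,420),interpolation=2)
cv2.imwrite("pics/s8.png",a[:,:,::-1])
d=np.load("tray.npz")
for im in (im,get_image("top")):
  P=cloud(im).reshape(-1,3); L=(P[:,:2]-d["t"])@d["R"]*1000; z=P[:,2]*1000
  for y in range(-74,-24,6):
    m=(abs(L[:,0])<38)&(abs(L[:,1]-y)<3)&(z<80); print(y,m.sum(),np.median(z[m]).round(1))
E
```

```text
t 25.225 tray mm [  -0.5 -295.8] z 165.4 ydir -2.26 tilt [-1.e-04 -5.e-04 -1.e+00] w 0.0002127886578704725 F [-0.18 -0.09 -0.21] gf 0.0
-74 221 23.6
-68 113 28.4
-62 92 28.2
-56 81 28.5
-50 80 28.8
-44 65 28.7
-38 58 28.2
-32 51 28.5
-26 30 26.4
-74 84 27.3
-68 87 28.7
-62 86 28.3
-56 90 28.2
-50 96 28.1
-44 101 28.3
-38 95 28.0
-32 97 28.2
-26 95 24.3
```

View pics/s8.png

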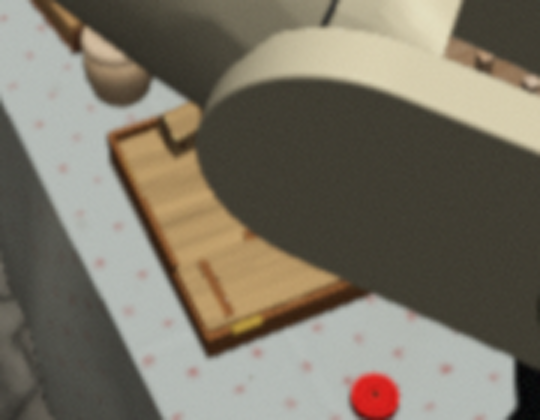

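The lid is level at 28 mm along its whole width, so it is shut. I'll check both houses by depth, then hand in.

Run:
```python
from h import *
d=np.load("tray.npz"); im=get_image("top")
P=cloud(im).reshape(-1,3); L=(P[:,:2]-d["t"])@d["R"]*1000; z=P[:,2]*1000
ok=True
for c in (-18,27):
  m=(abs(L[:,0]-c)<20)&(abs(L[:,1]-57)<16)&(z>36)&(z<80); print(c,m.sum(),np.median(L[m],0),np.percentile(z[m],[5,95]))
  ok&=m.sum()>60
if ok: print(env.close_job())
```

```text
-18 112 [-18.11808396  58.33546174] [41.58163609 53.2895738 ]
27 110 [28.05706328 54.64294939] [40.90849573 53.40157179]
the job is handed in; nothing more can be done
None
```

The job is handed in: the stray house is back on the deck, all three wheels lie flat in the trough, the lid is shut, and both houses stand upright; the jar and sanding block weren't touched. I don't have the judge's verdict; this is from my own camera and depth checks.

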